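# Sort deburred machined parts into their trays

## Robot

A 7-joint arm with a two-finger parallel gripper is mounted at the origin on the work surface. World frame = base frame: x ahead of the robot, y to its left, z up, the work surface at z = 0. Lengths are in m, angles in degrees, forces in N, time in s.
With the tool pointing down it reaches from about 0.4 to 0.85 m from the base axis. Payload 10.4 kg.
Tool frame: the origin (TCP) lies at the very end of the fingers, on their centre line; the grasp point (between the pads) lies 19 mm behind it; z points along the fingers, y is the line along which they close (so a half turn about z gives the same grasp; the last joint's range is limited). The gripper opens to 85 mm and grips with 20 to 120 N. Pads are 22 mm wide; open, the fingers measure 114 mm over their backs; the gripper's body (76 mm by 85 mm) begins 54 mm behind the grasp point. The pads swing forward as they close: fully open they stand 13 mm farther back than shut.
Start: joints at [64.71, 19.034, -3.707, 83.658, 1.238, 77.344, -5.071], TCP at [0.254, -0.571, 0.231] pointing down, gripper open.
Joint ranges: [-148.97, 148.97], [-28.65, 121.19], [-84.17, 76.75], [9.2, 138.47], [-72.65, 252.65], [3.7, 117.97], [-149.18, 149.18]. Speed limits (degrees/s): [127.2, 127.2, 159.86, 159.86, 180, 180, 180].

## Interface

Orientations are given as [roll, pitch, yaw] about the fixed x, y, z axes, in that order (R = Rz(yaw) Ry(pitch) Rx(roll)).
In Python, from workcell import robot gives the robot as it stands.
- The arm moves only by the tool drive_tool, never from a script. Its argument "motion" is a list of rows, each an object of numbers: "x", "y", "z": the shift along the tool's x, y, z in shares of 1000 mm (1.0 is 1000 mm); "wx", "wy", "wz": the turn, a rotation vector about the tool's x, y, z in shares of 90 degrees (1.0 is 90 degrees); "claw": the opening, from -1 (shut) to 1 (fully open). In form: [{"x": .., "y": .., "z": .., "wx": .., "wy": .., "wz": .., "claw": ..}, ...]. A call has 1 to 10 rows; each row is the pose to reach, as a shift and turn from the pose commanded when the call began, along the tool's axes at that moment; what a row does not reach only later rows make up. A row lasts 1/10 s, in which the tool goes at most 50 mm and 8.59 degrees, less where a joint would pass 70% of its speed; a pose out of reach is approached as far as the arm can. Shift and turn numbers lie between -1 and 1, and a call with a number outside is refused. A call with a gripper value outside its range is refused whole. The fingers move at their own pace and stop on an object; the grip force is fixed at half the most. Time passes only in rows, so rows that repeat a pose let the fingers close. It gives the time, the measured TCP pose, the force, the opening and the grip force at its end, in the units of the state.
- robot.state(): the state, without advancing time (a new reading comes with each control period).
- robot.grab_frame(name): name is "scene" or "top"; returns the picture (480x640x3 uint8, blue, green, red); there is no depth.
- robot.get_calibration(name): a dict with "fx", "fy", "cx", "cy" (pixels), "R" (3x3) and "t" (3): a world point X has camera coordinates R X + t. Camera axes: x right, y down, z forward; pixel columns grow to the right and rows downward; lengths in m; the calibration is good to about 2 mm. A picture is of the moment at which its call begins. get_calibration takes no time and is no camera call.
- robot.job_done(): hands the job in; it is judged then, once.
The state is a dict: "t": time; "joints": joint angles; "joint_vel": joint speeds; "joint_torque": joint torques, N m; "tcp_pos": TCP position; "tcp_rot": TCP orientation; "ft_force": force on the tool from outside, world axes, zero at the start; "wrist_torque": the same for the moment, N m; "width": opening from 0.0 (shut) to 1.0 (fully open); "gripper_force": force on a finger pad.
Only numpy, scipy, OpenCV 4.12 (cv2) and the standard library are available. Lean on these libraries where they do the work, as an engineer would, in place of code of your own. Each camera call takes 0.05 s, during which the arm holds its last target. There are 200 camera calls.

## Task

Put away the five deburred parts that stand mixed on the bench, each standing upright as it does now, in the white tray made for its kind: the two aluminium cups in the round nests, one to a nest, the two aluminium sleeves over the steel posts, one to a post, and the dark drilled block in either of the rectangular pockets, each sitting flat on its tray. Set the parts down, do not drop them, and do not push the water bottle or the screwdriver about.

Things in the scene. Friction and masses are not known exactly. Their poses are not given: they have to be found in the camera images.
- cup_a: One of two identical bare aluminium cups standing mouth up on the bench: a turned round cup, closed bottom, 54 mm outside diameter (the lowest 6 mm of it 49 mm), 48 mm tall, wall 3 mm, about 85 g. Origin: centre of its underside; z up through the mouth. Round, so its yaw means nothing.
- cup_b: One of two identical bare aluminium cups standing mouth up on the bench: a turned round cup, closed bottom, 54 mm outside diameter (the lowest 6 mm of it 49 mm), 48 mm tall, wall 3 mm, about 85 g. Origin: centre of its underside; z up through the mouth. Round, so its yaw means nothing.
- sleeve_a: One of two identical bare aluminium sleeves standing on end on the bench: a plain thick-walled tube, open right through, 38 mm outside diameter, 27 mm bore, 40 mm tall, about 60 g. Origin: on its axis at its underside; z along its axis, up. Round, so its yaw means nothing.
- sleeve_b: One of two identical bare aluminium sleeves standing on end on the bench: a plain thick-walled tube, open right through, 38 mm outside diameter, 27 mm bore, 40 mm tall, about 60 g. Origin: on its axis at its underside; z along its axis, up. Round, so its yaw means nothing.
- block: Dark drilled metal block lying flat on the bench, 70 mm long (its x), 36 mm wide (its y), 40 mm tall, with six 9 mm holes straight through from top to bottom, about 230 g. Origin: centre of its underside; z up. It may lie at any yaw.
- nest_tray: White plastic board 88 mm (x) by 172 mm (y), 14 mm thick, with two round nests, 69 mm diameter and 8 mm deep (nest floor 6 mm above the bench), for the cups. Nest centres on its y axis at y = -42 and +42 mm. Fixed to the bench. Origin: centre of its underside, on the bench; z up.
- post_tray: White plastic board 88 mm (x) by 172 mm (y), 12 mm thick, with two upright steel posts, 10 mm diameter, standing 22 mm above the board's top (34 mm above the bench), for the sleeves. Post centres on its y axis at y = -42 and +42 mm; a sleeve over a post rests on the board's top. Fixed to the bench. Origin: centre of its underside, on the bench; z up.
- pocket_tray: White plastic board 108 mm (x) by 136 mm (y), 14 mm thick, with two rectangular pockets, each 89 mm (x) by 55 mm (y) and 8 mm deep (floor 6 mm above the bench), for the block, whose length goes along the tray's x. Pocket centres on its y axis at y = -32 and +32 mm. Fixed to the bench. Origin: centre of its underside, on the bench; z up.
- bottle: Bystander: small pale, clear plastic water bottle with a white cap, 60 mm diameter, 165 mm tall, standing on the left side of the bench. Origin: centre of its underside.
- screwdriver: Bystander: screwdriver 200 mm long lying on the right side of the bench, pointing roughly away from the robot. Origin: on the bench under the middle of its length; x along the blade.
Not all that is in view belongs to the job. What is shaped like the sleeve_b but green is not meant.

How it is judged (in metres and radians):
At the end, for the whole second after the job is handed in: A cup upright in each round nest, a sleeve over each post, the block in one pocket: centre within 12 mm of the nest, post or pocket centre along each tray axis, resting on its floor or board to within 4 mm, upright within 0.1 rad, released and at rest ((y of cup_a in the frame of nest_tray between -0.054 and -0.03 m or y of cup_a in the frame of nest_tray between 0.03 and 0.054 m) and x of cup_a in the frame of nest_tray between -0.012 and 0.012 m and z of cup_a in the frame of nest_tray between 0.002 and 0.01 m and angle between each of cup_a, cup_b, sleeve_a, sleeve_b, block's own z axis and vertical below 0.1 rad and linear speed of each of cup_a, cup_b, sleeve_a, sleeve_b, block below 0.02 m/s and angular speed of each of cup_a, cup_b, sleeve_a, sleeve_b, block below 0.2 rad/s and (y of cup_b in the frame of nest_tray between -0.054 and -0.03 m or y of cup_b in the frame of nest_tray between 0.03 and 0.054 m) and x of cup_b in the frame of nest_tray between -0.012 and 0.012 m and z of cup_b in the frame of nest_tray between 0.002 and 0.01 m and (y of sleeve_a in the frame of post_tray between -0.054 and -0.03 m or y of sleeve_a in the frame of post_tray between 0.03 and 0.054 m) and x of sleeve_a in the frame of post_tray between -0.012 and 0.012 m and z of sleeve_a in the frame of post_tray between 0.008 and 0.016 m and (y of sleeve_b in the frame of post_tray between -0.054 and -0.03 m or y of sleeve_b in the frame of post_tray between 0.03 and 0.054 m) and x of sleeve_b in the frame of post_tray between -0.012 and 0.012 m and z of sleeve_b in the frame of post_tray between 0.008 and 0.016 m and (y of block in the frame of pocket_tray between -0.044 and -0.02 m or y of block in the frame of pocket_tray between 0.02 and 0.044 m) and x of block in the frame of pocket_tray between -0.012 and 0.012 m and z of block in the frame of pocket_tray between 0.002 and 0.01 m); the robot touches nothing.
It fails at once if a work piece was dropped (falling free of the fingers faster than 0.8 m/s, about 33 mm of fall) ((linear speed of cup_a above 0.8 m/s and contact force between the fingers and cup_a below 0.05 N) or (linear speed of cup_b above 0.8 m/s and contact force between the fingers and cup_b below 0.05 N) or (linear speed of sleeve_a above 0.8 m/s and contact force between the fingers and sleeve_a below 0.05 N) or (linear speed of sleeve_b above 0.8 m/s and contact force between the fingers and sleeve_b below 0.05 N) or (linear speed of block above 0.8 m/s and contact force between the fingers and block below 0.05 N)).
It fails at once if the water bottle was shifted by more than 30 mm or tipped (distance of bottle from where it was at the start of the episode above 0.03 m or angle between bottle's own z axis and vertical above 0.35 rad).
It fails at once if the screwdriver was shifted by more than 30 mm (distance of screwdriver from where it was at the start of the episode above 0.03 m).
It also fails if it takes over 115 s, if anything falls off the work surface, if the arm or the gripper's body presses on something with over 40 N, if the wrist force passes 120 N, or if a joint passes its speed limit or range.

## Working session

There is one attempt and no reset: what is moved stays moved. The work goes in short steps, Python scripts to look and compute and a tool call to move; the robot and the scene stay as the last step left them, time stands still between calls to the robot, and variables do not carry over. Pictures are saved under pics/ and viewed, at most 14 in all, crops included, and the job is handed in when it is done.

Besides the shell and the picture viewer there is one more tool, called as name(argument=value, ...) on one line, values as JSON. drive_tool: Moves the arm, as the interface text tells. Its arguments: {"type":"object","properties":{"motion":{"type":"array"}},"required":["motion"]}

```bash
mkdir -p pics
python3 - <<'E'
from workcell import robot
import cv2
for n in("scene","top"):
    cv2.imwrite(f"pics/{n}0.png",robot.grab_frame(n)); c=robot.get_calibration(n); print(n,c)
s=robot.state(); print(s['t'],s['tcp_pos'],s['tcp_rot'],s['width'])
E
```

```text
scene {'fx': 457.64945214985045, 'fy': 457.64945214985045, 'cx': 320.09562039400095, 'cy': 240.3534791074062, 'R': array([[ 0.1074276 ,  0.99413531,  0.01242181],
       [ 0.52131293, -0.04568619, -0.85214177],
       [-0.84657672,  0.09801919, -0.52316355]]), 't': array([-0.07662356, -0.23103653,  1.50431421])}
top {'fx': 594.0163306660611, 'fy': 594.0163306660611, 'cx': 311.95120955579023, 'cy': 226.86194419319844, 'R': array([[-7.35035852e-05, -9.99966763e-01,  8.15275042e-03],
       [-9.87752420e-01, -1.19946727e-03, -1.56024738e-01],
       [ 1.56029331e-01, -8.06436733e-03, -9.87719502e-01]]), 't': array([-0.01339515,  0.49677337,  1.4731289 ])}
0.1 [ 0.2539913  -0.57069417  0.23062663] [-1.79928100e+02  5.51772995e-03  2.39951358e+01] 1.0029422995682429
```

View pics/top0.png

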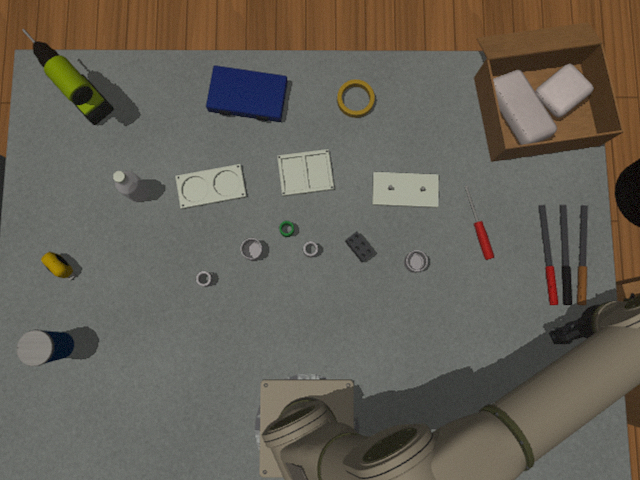

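View pics/scene0.png

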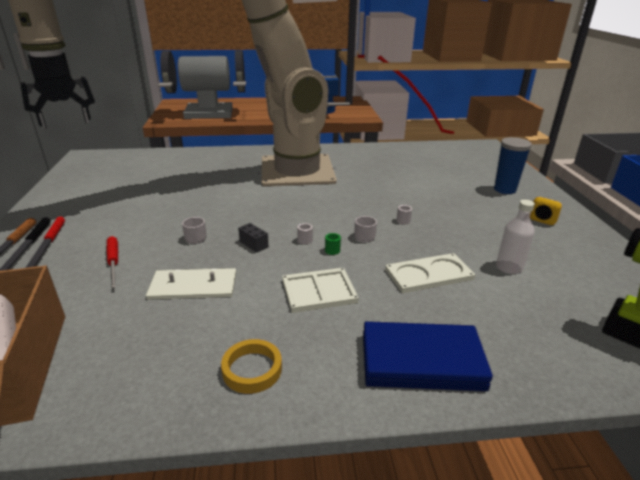

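The top view shows cups at about (252,249) and (417,261), and aluminium sleeves at (204,279) and (311,249). The green ring at (288,229) is the decoy. The block is at (360,247). The nest tray is at (211,186), the pocket tray at (305,172) and the post tray at (406,189). I'll confirm these in an enlarged crop.

Run:
```python
import cv2
im=cv2.imread("pics/top0.png")
a=cv2.resize(im[215:295,190:440],None,fx=3.2,fy=3.2,interpolation=cv2.INTER_CUBIC)
b=cv2.resize(im[145:215,170:445],(800,204),interpolation=cv2.INTER_CUBIC)
b=cv2.resize(im[145:215,190:440],None,fx=3.2,fy=3.2,interpolation=cv2.INTER_CUBIC)
b=cv2.resize(im[145:290,170:445],(796,420),interpolation=cv2.INTER_CUBIC)
cv2.imwrite("pics/crop1.png",cv2.convertScaleAbs(b,alpha=1.2))
```

```text
(no output)
```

View pics/crop1.png

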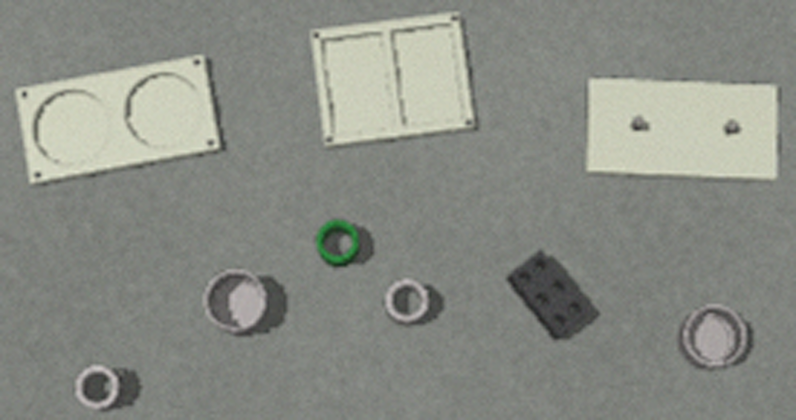

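The crop (2.895x, offset (170,145)) confirms the parts:
- **Sleeves:** grey ones at crop (98,387) and (407,301). The ring at (338,242) is green, so it is the decoy.
- **Cups:** rims at (236,301) and (714,336).
- **Block:** one dark six-hole block near (553,293).

Next I'll turn these into positions.

```bash
cat > h.py <<'E'
import numpy as np, cv2
from workcell import robot
def world(u,v,z,name="top"):
    c=robot.get_calibration(name); R=np.array(c['R']); C=-R.T@np.array(c['t'])
    d=R.T@np.array([(u-c['cx'])/c['fx'],(v-c['cy'])/c['fy'],1]); return (C+d*(z-C[2])/d[2])[:2]
def crop(p,z): return world(170+(p[0]+.5)*275/796-.5,145+(p[1]+.5)*145/420-.5,z)
def go(x,y,z,yaw):
    "tool-axis shift (mm) and wz (deg) from the present pose to x,y,z,yaw (tool down)"
    from scipy.spatial.transform import Rotation as Ro
    s=robot.state(); A=Ro.from_euler('xyz',s['tcp_rot'],degrees=True)
    B=Ro.from_euler('xyz',[180,0,yaw],degrees=True)
    p=A.inv().apply(np.array([x,y,z])-s['tcp_pos'])*1000; w=(A.inv()*B).as_rotvec(degrees=True)
    print("x %.0f y %.0f z %.0f | w %.1f %.1f %.1f"%(*p,*w),"| q",np.round(s['joints'],0),"t",s['t'])
E
python3 - <<'E'
from h import *
for n,p,z in [("cupL",(236,301),.048),("cupR",(714,336),.048),("slL",(98,387),.04),("slM",(407,301),.04),("green",(338,242),.04)]: print(n,crop(p,z).round(4))
im=cv2.imread("pics/top0.png"); g=cv2.resize(im,None,fx=4,fy=4,interpolation=cv2.INTER_CUBIC)
m=((g.min(2)>135)*255).astype(np.uint8)
m[:145*4]=0; m[215*4:]=0; m[:,:165*4]=0; m[:,445*4:]=0
for c in cv2.findContours(m,cv2.RETR_EXTERNAL,cv2.CHAIN_APPROX_NONE)[0]:
    if cv2.contourArea(c)<8000: continue
    w=np.array([world((u+.5)/4-.5,(v+.5)/4-.5,.013) for u,v in c[:,0]])*1000
    r=cv2.minAreaRect(w.astype(np.float32)); print("tray",r)
# features
for n,pp,z in [("nests",[(75,127),(168,108)],.014),("posts",[(640,122),(733,126)],.034),("holes",[(540,261),(521,272),(555,284),(540,297),(574,306),(560,317)],.04)]:
    print(n,[crop(p,z).round(4).tolist() for p in pp])
k=((g.max(2)<75)*255).astype(np.uint8); k[:225*4]=0;k[268*4:]=0;k[:,:340*4]=0;k[:,380*4:]=0
cs=max(cv2.findContours(k,cv2.RETR_EXTERNAL,cv2.CHAIN_APPROX_NONE)[0],key=cv2.contourArea)
w=np.array([world((u+.5)/4-.5,(v+.5)/4-.5,.04) for u,v in cs[:,0]])*1000
print("block",cv2.minAreaRect(w.astype(np.float32)))
cv2.imwrite("pics/blk.png",cv2.convertScaleAbs(cv2.resize(im[222:272,335:385],(600,600),interpolation=cv2.INTER_CUBIC),alpha=2))
E
```

```text
cupL [0.4399 0.1397]
cupR [ 0.4097 -0.2752]
slL [0.3658 0.2586]
slM [ 0.441  -0.0089]
green [0.4931 0.0517]
tray ((602.4623413085938, -258.11016845703125), (171.10690307617188, 86.71923828125), 87.6833267211914)
tray ((610.39013671875, 253.5336151123047), (87.84010314941406, 171.99520874023438), 10.906798362731934)
tray ((648.1326293945312, 5.091583251953125), (107.72408294677734, 135.70285034179688), 7.489740371704102)
nests [[0.6017, 0.2905], [0.6194, 0.2071]]
posts [[0.6027, -0.2169], [0.5992, -0.3]]
holes [[0.4764, -0.1256], [0.4667, -0.1088], [0.4561, -0.1385], [0.4446, -0.1252], [0.4367, -0.1549], [0.4271, -0.1425]]
block ((445.2799987792969, -135.9772186279297), (77.44549560546875, 46.554019927978516), 38.327571868896484)
```

View pics/blk.png

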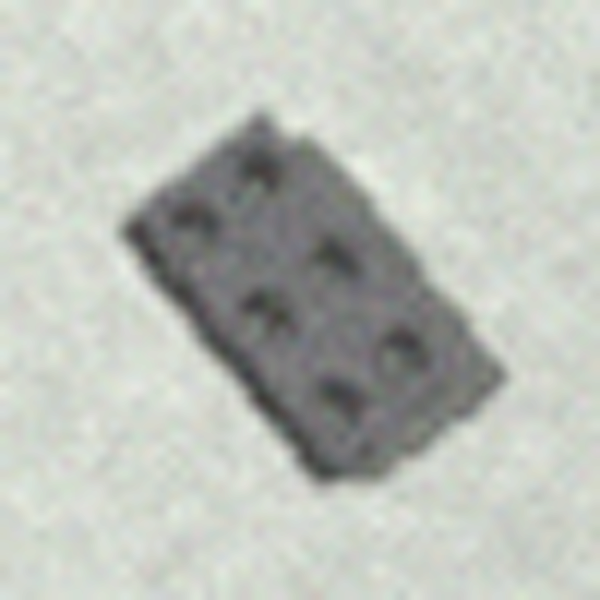

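In the crop the block's holes average (301,284), with the long axis along (148,176). That puts the block yaw at about 40°. I'll start with the right-hand cup and use yaw 90 for all the round parts, so tool x is world y and tool y is world x.

```bash
python3 -c "
from h import *
print(world(359.6,245.2,.04)); go(.4097,-.2752,.15,90)"
```

```text
[ 0.44974379 -0.13381931]
x 262 y -207 z 81 | w -0.1 -0.0 -66.0 | q [65. 19. -4. 84.  1. 77. -5.] t 0.1
```

Units first: shifts go in shares of 1000 mm and turns go in shares of 90 degrees. So 262 mm is 0.262, -207 mm is -0.207, -66 degrees is -0.7333.

drive_tool(motion=[{"x": 0.262,"y": -0.207,"z": 0.04,"wz": -0.7333,"claw": 1},{"x": 0.262,"y": -0.207,"z": 0.04,"wz": -0.7333,"claw": 1},{"x": 0.262,"y": -0.207,"z": 0.04,"wz": -0.7333,"claw": 1},{"x": 0.262,"y": -0.207,"z": 0.04,"wz": -0.7333,"claw": 1},{"x": 0.262,"y": -0.207,"z": 0.04,"wz": -0.7333,"claw": 1},{"x": 0.262,"y": -0.207,"z": 0.04,"wz": -0.7333,"claw": 1},{"x": 0.262,"y": -0.207,"z": 0.081,"wz": -0.7333,"claw": 1},{"x": 0.262,"y": -0.207,"z": 0.081,"wz": -0.7333,"claw": 1},{"x": 0.262,"y": -0.207,"z": 0.081,"wz": -0.7333,"claw": 1},{"x": 0.262,"y": -0.207,"z": 0.081,"wz": -0.7333,"claw": 1}])

```text
validation failed for argument at $.mo...
```

```bash
python3 -c "
from h import *
go(.4097,-.2752,.014,90)"
```

```text
x 262 y -206 z 217 | w -0.1 -0.0 -66.0 | q [65. 19. -4. 84.  1. 77. -5.] t 0.1
```

To row units: 262 mm is 0.262, -207 mm is -0.207, -66 degrees is -0.7333.

drive_tool(motion=[{"x": 0.262,"y": -0.207,"z": 0.04,"wx": 0,"wy": 0,"wz": -0.7333,"claw": 1},{"x": 0.262,"y": -0.207,"z": 0.04,"wx": 0,"wy": 0,"wz": -0.7333,"claw": 1}])

```text
t: 0.3
tcp_pos: [0.2999, -0.4824, 0.2185]
tcp_rot: [-180.0, 0.0, 41.4]
ft_force: [1.3, -0.4, -0.0]
width: 1.0
gripper_force: 0.0
```

```bash
python3 -c "
from h import *
go(.4097,-.2752,.15,90)"
```

```text
x 219 y -83 z 69 | w -0.0 -0.0 -48.6 | q [61. 13. -9. 93.  2. 74.  3.] t 0.3
```

To row units: 219 mm is 0.219, -83 mm is -0.083, -48.6 degrees is -0.54.

drive_tool(motion=[{"x": 0.219,"y": -0.083,"z": 0.069,"wx": 0,"wy": 0,"wz": -0.54,"claw": 1},{"x": 0.219,"y": -0.083,"z": 0.069,"wx": 0,"wy": 0,"wz": -0.54,"claw": 1},{"x": 0.219,"y": -0.083,"z": 0.069,"wx": 0,"wy": 0,"wz": -0.54,"claw": 1},{"x": 0.219,"y": -0.083,"z": 0.069,"wx": 0,"wy": 0,"wz": -0.54,"claw": 1},{"x": 0.219,"y": -0.083,"z": 0.069,"wx": 0,"wy": 0,"wz": -0.54,"claw": 1},{"x": 0.219,"y": -0.083,"z": 0.069,"wx": 0,"wy": 0,"wz": -0.54,"claw": 1},{"x": 0.219,"y": -0.083,"z": 0.069,"wx": 0,"wy": 0,"wz": -0.54,"claw": 1},{"x": 0.219,"y": -0.083,"z": 0.069,"wx": 0,"wy": 0,"wz": -0.54,"claw": 1},{"x": 0.219,"y": -0.083,"z": 0.069,"wx": 0,"wy": 0,"wz": -0.54,"claw": 1},{"x": 0.219,"y": -0.083,"z": 0.069,"wx": 0,"wy": 0,"wz": -0.54,"claw": 1}])

```text
t: 1.3
tcp_pos: [0.4101, -0.2773, 0.1505]
tcp_rot: [180.0, 0.0, 89.6]
ft_force: [-0.1, -0.8, 0.2]
width: 0.998
gripper_force: 0.0
```

```bash
python3 -c "
from h import *
go(.4097,-.2752,.014,90)"
```

```text
x 2 y -0 z 137 | w 0.0 0.0 -0.4 | q [ 50.   8. -23. 108.   3.  65.  26.] t 1.3
```

To row units: 136 mm is 0.136, 115 mm is 0.115.

drive_tool(motion=[{"x": 0.002,"y": 0,"z": 0.04,"wx": 0,"wy": 0,"wz": 0,"claw": 1},{"x": 0.002,"y": 0,"z": 0.08,"wx": 0,"wy": 0,"wz": 0,"claw": 1},{"x": 0.002,"y": 0,"z": 0.115,"wx": 0,"wy": 0,"wz": 0,"claw": 1},{"x": 0.002,"y": 0,"z": 0.136,"wx": 0,"wy": 0,"wz": 0,"claw": 1},{"x": 0.002,"y": 0,"z": 0.136,"wx": 0,"wy": 0,"wz": 0,"claw": 1},{"x": 0.002,"y": 0,"z": 0.136,"wx": 0,"wy": 0,"wz": 0,"claw": -1},{"x": 0.002,"y": 0,"z": 0.136,"wx": 0,"wy": 0,"wz": 0,"claw": -1},{"x": 0.002,"y": 0,"z": 0.136,"wx": 0,"wy": 0,"wz": 0,"claw": -1},{"x": 0.002,"y": 0,"z": 0.136,"wx": 0,"wy": 0,"wz": 0,"claw": -1},{"x": 0.002,"y": 0,"z": 0.136,"wx": 0,"wy": 0,"wz": 0,"claw": -1}])

```text
t: 2.3
tcp_pos: [0.4114, -0.2753, 0.0165]
tcp_rot: [179.9, 0.1, 89.8]
ft_force: [-1.8, 2.3, 8.8]
width: 0.626
gripper_force: 61.9
```

Gripped at 53 mm. Lift and carry.

To row units: 250 mm is 0.25, 215 mm is 0.215.

drive_tool(motion=[{"x": 0,"y": 0,"z": -0.02,"wx": 0,"wy": 0,"wz": 0,"claw": -1},{"x": 0,"y": 0,"z": -0.055,"wx": 0,"wy": 0,"wz": 0,"claw": -1},{"x": 0,"y": 0,"z": -0.095,"wx": 0,"wy": 0,"wz": 0,"claw": -1},{"x": 0.02,"y": 0.008,"z": -0.125,"wx": 0,"wy": 0,"wz": 0,"claw": -1},{"x": 0.055,"y": 0.024,"z": -0.135,"wx": 0,"wy": 0,"wz": 0,"claw": -1},{"x": 0.095,"y": 0.04,"z": -0.135,"wx": 0,"wy": 0,"wz": 0,"claw": -1},{"x": 0.135,"y": 0.057,"z": -0.135,"wx": 0,"wy": 0,"wz": 0,"claw": -1},{"x": 0.175,"y": 0.075,"z": -0.135,"wx": 0,"wy": 0,"wz": 0,"claw": -1},{"x": 0.215,"y": 0.092,"z": -0.135,"wx": 0,"wy": 0,"wz": 0,"claw": -1},{"x": 0.25,"y": 0.106,"z": -0.135,"wx": 0,"wy": 0,"wz": 0,"claw": -1}])

```text
t: 3.3
tcp_pos: [0.5185, -0.0226, 0.151]
tcp_rot: [179.9, 0.0, 89.8]
ft_force: [0.2, -0.2, -1.2]
width: 0.62
gripper_force: 63.1
```

```bash
python3 -c "
from h import *
go(.6183,.2123,.15,90)"
```

```text
x 235 y 99 z 1 | w 0.1 0.0 -0.2 | q [ 30.  12. -36. 104.   8.  66.  -9.] t 3.3
```

To row units: 233 mm is 0.233, 220 mm is 0.22.

drive_tool(motion=[{"x": 0.04,"y": 0.017,"z": 0,"wx": 0,"wy": 0,"wz": 0,"claw": -1},{"x": 0.08,"y": 0.034,"z": 0,"wx": 0,"wy": 0,"wz": 0,"claw": -1},{"x": 0.12,"y": 0.051,"z": 0,"wx": 0,"wy": 0,"wz": 0,"claw": -1},{"x": 0.16,"y": 0.068,"z": 0,"wx": 0,"wy": 0,"wz": 0,"claw": -1},{"x": 0.195,"y": 0.083,"z": 0,"wx": 0,"wy": 0,"wz": 0,"claw": -1},{"x": 0.22,"y": 0.093,"z": 0,"wx": 0,"wy": 0,"wz": 0,"claw": -1},{"x": 0.233,"y": 0.099,"z": 0,"wx": 0,"wy": 0,"wz": 0,"claw": -1},{"x": 0.233,"y": 0.099,"z": 0,"wx": 0,"wy": 0,"wz": 0,"claw": -1},{"x": 0.233,"y": 0.099,"z": 0,"wx": 0,"wy": 0,"wz": 0,"claw": -1},{"x": 0.233,"y": 0.099,"z": 0,"wx": 0,"wy": 0,"wz": 0,"claw": -1}])

```text
t: 4.3
tcp_pos: [0.6175, 0.2057, 0.1497]
tcp_rot: [180.0, 0.1, 89.7]
ft_force: [-0.2, -0.2, -0.8]
width: 0.623
gripper_force: 63.1
```

```bash
python3 -c "
from h import *
go(.6183,.2123,.0225,90)
im=robot.grab_frame('top'); im2=robot.grab_frame('scene')
cv2.imwrite('pics/c2.png',np.hstack([cv2.resize(im[130:280,150:350],(400,300)),cv2.resize(im2[170:320,340:540],(400,300))]))"
```

```text
x 7 y 1 z 127 | w 0.0 0.1 -0.3 | q [  5.  30. -38.  84.  19.  73. -35.] t 4.3
```

View pics/c2.png

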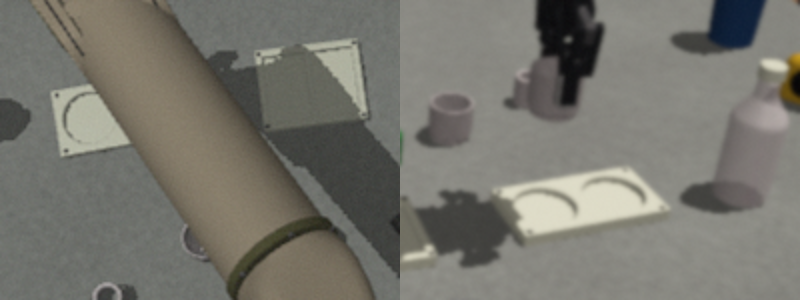

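The scene view shows the cup held upright and the nests free. Lower it.

To row units: 122 mm is 0.122, 120 mm is 0.12.

drive_tool(motion=[{"x": 0.007,"y": 0.001,"z": 0.03,"wx": 0,"wy": 0,"wz": 0,"claw": -1},{"x": 0.007,"y": 0.001,"z": 0.065,"wx": 0,"wy": 0,"wz": 0,"claw": -1},{"x": 0.007,"y": 0.001,"z": 0.095,"wx": 0,"wy": 0,"wz": 0,"claw": -1},{"x": 0.007,"y": 0.001,"z": 0.11,"wx": 0,"wy": 0,"wz": 0,"claw": -1},{"x": 0.007,"y": 0.001,"z": 0.117,"wx": 0,"wy": 0,"wz": 0,"claw": -1},{"x": 0.007,"y": 0.001,"z": 0.12,"wx": 0,"wy": 0,"wz": 0,"claw": -1},{"x": 0.007,"y": 0.001,"z": 0.122,"wx": 0,"wy": 0,"wz": 0,"claw": -1},{"x": 0.007,"y": 0.001,"z": 0.122,"wx": 0,"wy": 0,"wz": 0,"claw": -1},{"x": 0.007,"y": 0.001,"z": 0.122,"wx": 0,"wy": 0,"wz": 0,"claw": -1}])

```text
t: 5.3
tcp_pos: [0.6189, 0.215, 0.0284]
tcp_rot: [179.9, -0.0, 89.8]
ft_force: [-0.1, 1.6, 0.1]
width: 0.624
gripper_force: 63.1
```

To row units: 6 mm is 0.006, 4 mm is 0.004.

drive_tool(motion=[{"x": -0.002,"y": 0,"z": 0.002,"wx": 0,"wy": 0,"wz": 0,"claw": -1},{"x": -0.002,"y": 0,"z": 0.004,"wx": 0,"wy": 0,"wz": 0,"claw": -1},{"x": -0.002,"y": 0,"z": 0.006,"wx": 0,"wy": 0,"wz": 0,"claw": -1},{"x": -0.002,"y": 0,"z": 0.006,"wx": 0,"wy": 0,"wz": 0,"claw": -1},{"x": -0.002,"y": 0,"z": 0.006,"wx": 0,"wy": 0,"wz": 0,"claw": -1}])

```text
t: 5.8
tcp_pos: [0.6186, 0.2125, 0.0226]
tcp_rot: [180.0, 0.0, 89.8]
ft_force: [-4.9, -2.5, 11.5]
width: 0.622
gripper_force: 64.2
```

To row units: -160 mm is -0.16, -127 mm is -0.127.

drive_tool(motion=[{"x": 0,"y": 0,"z": 0,"wx": 0,"wy": 0,"wz": 0,"claw": 0.9},{"x": 0,"y": 0,"z": 0,"wx": 0,"wy": 0,"wz": 0,"claw": 0.9},{"x": 0,"y": 0,"z": 0,"wx": 0,"wy": 0,"wz": 0,"claw": 0.9},{"x": 0,"y": 0,"z": 0,"wx": 0,"wy": 0,"wz": 0,"claw": 0.9},{"x": 0,"y": 0,"z": -0.03,"wx": 0,"wy": 0,"wz": 0,"claw": 0.9},{"x": 0,"y": 0,"z": -0.07,"wx": 0,"wy": 0,"wz": 0,"claw": 1},{"x": -0.01,"y": -0.025,"z": -0.11,"wx": 0,"wy": 0,"wz": 0,"claw": 1},{"x": -0.029,"y": -0.071,"z": -0.127,"wx": 0,"wy": 0,"wz": 0,"claw": 1},{"x": -0.047,"y": -0.116,"z": -0.127,"wx": 0,"wy": 0,"wz": 0,"claw": 1},{"x": -0.065,"y": -0.16,"z": -0.127,"wx": 0,"wy": 0,"wz": 0,"claw": 1}])

```text
t: 6.8
tcp_pos: [0.4566, 0.148, 0.1485]
tcp_rot: [179.9, 0.0, 89.8]
ft_force: [-0.0, -0.0, 1.4]
width: 0.994
gripper_force: 0.0
```

```bash
python3 -c "
from h import *
go(.4399,.1397,.014,90)"
```

```text
x -8 y -17 z 134 | w 0.1 0.0 -0.2 | q [ 18.   8. -43. 109.   6.  65. -28.] t 6.8
```

To row units: 133 mm is 0.133, 115 mm is 0.115.

drive_tool(motion=[{"x": -0.008,"y": -0.017,"z": 0,"wx": 0,"wy": 0,"wz": 0,"claw": 1},{"x": -0.008,"y": -0.017,"z": 0.04,"wx": 0,"wy": 0,"wz": 0,"claw": 1},{"x": -0.008,"y": -0.017,"z": 0.08,"wx": 0,"wy": 0,"wz": 0,"claw": 1},{"x": -0.008,"y": -0.017,"z": 0.115,"wx": 0,"wy": 0,"wz": 0,"claw": 1},{"x": -0.008,"y": -0.017,"z": 0.133,"wx": 0,"wy": 0,"wz": 0,"claw": 1},{"x": -0.008,"y": -0.017,"z": 0.133,"wx": 0,"wy": 0,"wz": 0,"claw": -1},{"x": -0.008,"y": -0.017,"z": 0.133,"wx": 0,"wy": 0,"wz": 0,"claw": -1},{"x": -0.008,"y": -0.017,"z": 0.133,"wx": 0,"wy": 0,"wz": 0,"claw": -1},{"x": -0.008,"y": -0.017,"z": 0.133,"wx": 0,"wy": 0,"wz": 0,"claw": -1},{"x": -0.008,"y": -0.017,"z": 0.133,"wx": 0,"wy": 0,"wz": 0,"claw": -1}])

```text
t: 7.8
tcp_pos: [0.4421, 0.1408, 0.0168]
tcp_rot: [179.9, -0.0, 89.8]
ft_force: [-1.8, -0.5, 7.8]
width: 0.626
gripper_force: 63.6
```

To row units: 160 mm is 0.16, 154 mm is 0.154.

drive_tool(motion=[{"x": 0,"y": 0,"z": -0.02,"wx": 0,"wy": 0,"wz": 0,"claw": -1},{"x": 0,"y": 0,"z": -0.055,"wx": 0,"wy": 0,"wz": 0,"claw": -1},{"x": 0,"y": 0,"z": -0.095,"wx": 0,"wy": 0,"wz": 0,"claw": -1},{"x": 0.014,"y": 0.015,"z": -0.125,"wx": 0,"wy": 0,"wz": 0,"claw": -1},{"x": 0.042,"y": 0.044,"z": -0.135,"wx": 0,"wy": 0,"wz": 0,"claw": -1},{"x": 0.07,"y": 0.073,"z": -0.135,"wx": 0,"wy": 0,"wz": 0,"claw": -1},{"x": 0.098,"y": 0.102,"z": -0.135,"wx": 0,"wy": 0,"wz": 0,"claw": -1},{"x": 0.126,"y": 0.131,"z": -0.135,"wx": 0,"wy": 0,"wz": 0,"claw": -1},{"x": 0.147,"y": 0.153,"z": -0.135,"wx": 0,"wy": 0,"wz": 0,"claw": -1},{"x": 0.154,"y": 0.16,"z": -0.135,"wx": 0,"wy": 0,"wz": 0,"claw": -1}])

```text
t: 8.8
tcp_pos: [0.6027, 0.2961, 0.1503]
tcp_rot: [-180.0, -0.1, 89.8]
ft_force: [-0.4, 0.7, -1.2]
width: 0.618
gripper_force: 63.4
```

```bash
python3 -c "
from h import *
go(.6025,.2947,.0225,90)"
```

```text
x -2 y -0 z 128 | w -0.0 -0.1 -0.2 | q [ -2.  34. -41.  80.  22.  75. -44.] t 8.8
```

To row units: 124 mm is 0.124, 122 mm is 0.122.

drive_tool(motion=[{"x": -0.001,"y": 0,"z": 0.03,"wx": 0,"wy": 0,"wz": 0,"claw": -1},{"x": -0.001,"y": 0,"z": 0.065,"wx": 0,"wy": 0,"wz": 0,"claw": -1},{"x": -0.001,"y": 0,"z": 0.095,"wx": 0,"wy": 0,"wz": 0,"claw": -1},{"x": -0.001,"y": 0,"z": 0.11,"wx": 0,"wy": 0,"wz": 0,"claw": -1},{"x": -0.001,"y": 0,"z": 0.117,"wx": 0,"wy": 0,"wz": 0,"claw": -1},{"x": -0.001,"y": 0,"z": 0.12,"wx": 0,"wy": 0,"wz": 0,"claw": -1},{"x": -0.001,"y": 0,"z": 0.122,"wx": 0,"wy": 0,"wz": 0,"claw": -1},{"x": -0.001,"y": 0,"z": 0.124,"wx": 0,"wy": 0,"wz": 0,"claw": -1},{"x": -0.001,"y": 0,"z": 0.124,"wx": 0,"wy": 0,"wz": 0,"claw": -1}])

```text
t: 9.7
tcp_pos: [0.602, 0.293, 0.027]
tcp_rot: [179.9, -0.0, 89.8]
ft_force: [-0.1, 0.6, -0.5]
width: 0.618
gripper_force: 63.4
```

To row units: 5 mm is 0.005, 4 mm is 0.004.

drive_tool(motion=[{"x": 0.001,"y": 0,"z": 0.002,"wx": 0,"wy": 0,"wz": 0,"claw": -1},{"x": 0.001,"y": 0,"z": 0.004,"wx": 0,"wy": 0,"wz": 0,"claw": -1},{"x": 0.001,"y": 0,"z": 0.005,"wx": 0,"wy": 0,"wz": 0,"claw": -1},{"x": 0.001,"y": 0,"z": 0.005,"wx": 0,"wy": 0,"wz": 0,"claw": -1}])

```text
t: 10.1
tcp_pos: [0.6019, 0.2942, 0.0229]
tcp_rot: [180.0, 0.0, 89.8]
ft_force: [-4.1, -2.6, 11.7]
width: 0.619
gripper_force: 64.6
```

To row units: -160 mm is -0.16, -127 mm is -0.127.

drive_tool(motion=[{"x": 0,"y": 0,"z": 0,"wx": 0,"wy": 0,"wz": 0,"claw": 0.9},{"x": 0,"y": 0,"z": 0,"wx": 0,"wy": 0,"wz": 0,"claw": 0.9},{"x": 0,"y": 0,"z": 0,"wx": 0,"wy": 0,"wz": 0,"claw": 0.9},{"x": 0,"y": 0,"z": 0,"wx": 0,"wy": 0,"wz": 0,"claw": 0.9},{"x": 0,"y": 0,"z": -0.03,"wx": 0,"wy": 0,"wz": 0,"claw": 0.9},{"x": 0,"y": 0,"z": -0.07,"wx": 0,"wy": 0,"wz": 0,"claw": 0.9},{"x": -0.005,"y": -0.025,"z": -0.11,"wx": 0,"wy": 0,"wz": 0,"claw": 0.6},{"x": -0.012,"y": -0.071,"z": -0.127,"wx": 0,"wy": 0,"wz": 0,"claw": 0.5},{"x": -0.019,"y": -0.116,"z": -0.127,"wx": 0,"wy": 0,"wz": 0,"claw": 0.5},{"x": -0.026,"y": -0.16,"z": -0.127,"wx": 0,"wy": 0,"wz": 0,"claw": 0.5}])

```text
t: 11.1
tcp_pos: [0.44, 0.2684, 0.1487]
tcp_rot: [179.9, -0.0, 89.8]
ft_force: [-0.3, 0.8, 1.1]
width: 0.743
gripper_force: 0.0
```

```bash
python3 -c "
from h import *
go(.3658,.2586,.012,90)"
```

```text
x -10 y -74 z 137 | w 0.1 -0.0 -0.2 | q [  7.  15. -48. 104.  12.  66. -46.] t 11.1
```

To row units: 137 mm is 0.137, 127 mm is 0.127.

drive_tool(motion=[{"x": -0.005,"y": -0.04,"z": 0,"wx": 0,"wy": 0,"wz": 0,"claw": 0.5},{"x": -0.01,"y": -0.072,"z": 0,"wx": 0,"wy": 0,"wz": 0,"claw": 0.5},{"x": -0.01,"y": -0.074,"z": 0.02,"wx": 0,"wy": 0,"wz": 0,"claw": 0.5},{"x": -0.01,"y": -0.074,"z": 0.06,"wx": 0,"wy": 0,"wz": 0,"claw": 0.5},{"x": -0.01,"y": -0.074,"z": 0.1,"wx": 0,"wy": 0,"wz": 0,"claw": 0.5},{"x": -0.01,"y": -0.074,"z": 0.127,"wx": 0,"wy": 0,"wz": 0,"claw": 0.5},{"x": -0.01,"y": -0.074,"z": 0.137,"wx": 0,"wy": 0,"wz": 0,"claw": 0.5},{"x": -0.01,"y": -0.074,"z": 0.137,"wx": 0,"wy": 0,"wz": 0,"claw": 0.5},{"x": -0.01,"y": -0.074,"z": 0.137,"wx": 0,"wy": 0,"wz": 0,"claw": 0.5}])

```text
t: 12.0
tcp_pos: [0.3681, 0.2594, 0.0125]
tcp_rot: [179.9, -0.0, 89.8]
ft_force: [0.5, -0.9, 0.9]
width: 0.749
gripper_force: 0.0
```

drive_tool(motion=[{"x": 0,"y": 0,"z": 0,"wx": 0,"wy": 0,"wz": 0,"claw": -1},{"x": 0,"y": 0,"z": 0,"wx": 0,"wy": 0,"wz": 0,"claw": -1},{"x": 0,"y": 0,"z": 0,"wx": 0,"wy": 0,"wz": 0,"claw": -1},{"x": 0,"y": 0,"z": 0,"wx": 0,"wy": 0,"wz": 0,"claw": -1},{"x": 0,"y": 0,"z": 0,"wx": 0,"wy": 0,"wz": 0,"claw": -1}])

```text
t: 12.5
tcp_pos: [0.3684, 0.2591, 0.0127]
tcp_rot: [179.9, -0.0, 89.8]
ft_force: [-2.0, -1.4, 10.9]
width: 0.406
gripper_force: 59.1
```

drive_tool(motion=[{"x": 0,"y": 0,"z": -0.02,"wx": 0,"wy": 0,"wz": 0,"claw": -1},{"x": 0,"y": 0,"z": -0.055,"wx": 0,"wy": 0,"wz": 0,"claw": -1},{"x": 0,"y": 0,"z": -0.095,"wx": 0,"wy": 0,"wz": 0,"claw": -1},{"x": -0.015,"y": 0.01,"z": -0.125,"wx": 0,"wy": 0,"wz": 0,"claw": -1},{"x": -0.045,"y": 0.03,"z": -0.138,"wx": 0,"wy": 0,"wz": 0,"claw": -1},{"x": -0.082,"y": 0.05,"z": -0.138,"wx": 0,"wy": 0,"wz": 0,"claw": -1},{"x": -0.119,"y": 0.07,"z": -0.138,"wx": 0,"wy": 0,"wz": 0,"claw": -1},{"x": -0.156,"y": 0.09,"z": -0.138,"wx": 0,"wy": 0,"wz": 0,"claw": -1},{"x": -0.193,"y": 0.105,"z": -0.138,"wx": 0,"wy": 0,"wz": 0,"claw": -1},{"x": -0.23,"y": 0.12,"z": -0.138,"wx": 0,"wy": 0,"wz": 0,"claw": -1}])

```text
t: 13.5
tcp_pos: [0.4873, 0.0266, 0.1501]
tcp_rot: [179.9, 0.0, 89.8]
ft_force: [0.7, 0.1, -0.1]
width: 0.408
gripper_force: 60.2
```

```bash
python3 -c "
from h import *
go(.6008,-.3001,.15,90)
im2=robot.grab_frame('scene')
cv2.imwrite('pics/c3.png',cv2.resize(im2[100:320,200:500],(780,572)))"
```

```text
x -326 y 115 z 0 | w 0.1 0.0 -0.2 | q [ 28.   9. -39. 108.   6.  65. -13.] t 13.5
```

View pics/c3.png

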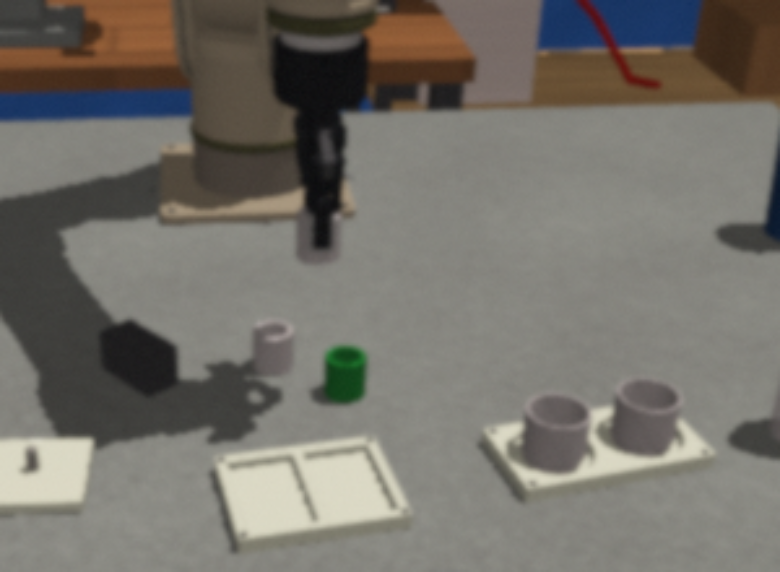

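Both cups sit in their nests, at crop (556,430) and (646,415). The sleeve is held upright at (318,235), centred on the fingers. Carry on to the far post.

To row units: -326 mm is -0.326, -235 mm is -0.235.

drive_tool(motion=[{"x": -0.035,"y": 0.014,"z": 0,"wx": 0,"wy": 0,"wz": 0,"claw": -1},{"x": -0.075,"y": 0.028,"z": 0,"wx": 0,"wy": 0,"wz": 0,"claw": -1},{"x": -0.115,"y": 0.042,"z": 0,"wx": 0,"wy": 0,"wz": 0,"claw": -1},{"x": -0.155,"y": 0.056,"z": 0,"wx": 0,"wy": 0,"wz": 0,"claw": -1},{"x": -0.195,"y": 0.07,"z": 0,"wx": 0,"wy": 0,"wz": 0,"claw": -1},{"x": -0.235,"y": 0.084,"z": 0,"wx": 0,"wy": 0,"wz": 0,"claw": -1},{"x": -0.275,"y": 0.098,"z": 0,"wx": 0,"wy": 0,"wz": 0,"claw": -1},{"x": -0.305,"y": 0.108,"z": 0,"wx": 0,"wy": 0,"wz": 0,"claw": -1},{"x": -0.322,"y": 0.114,"z": 0,"wx": 0,"wy": 0,"wz": 0,"claw": -1},{"x": -0.326,"y": 0.115,"z": 0,"wx": 0,"wy": 0,"wz": 0,"claw": -1}])

```text
t: 14.55
tcp_pos: [0.6002, -0.3005, 0.1494]
tcp_rot: [180.0, 0.0, 89.6]
ft_force: [-0.7, 0.6, -0.6]
width: 0.401
gripper_force: 60.2
```

```bash
python3 -c "
from h import *
go(.6008,-.3001,.0247,90)"
```

```text
x 0 y 1 z 125 | w 0.0 0.0 -0.4 | q [ 41.  30. -27.  81.  14.  72.  14.] t 14.55
```

To row units: 120 mm is 0.12, 117 mm is 0.117.

drive_tool(motion=[{"x": 0,"y": 0.001,"z": 0.03,"wx": 0,"wy": 0,"wz": 0,"claw": -1},{"x": 0,"y": 0.001,"z": 0.065,"wx": 0,"wy": 0,"wz": 0,"claw": -1},{"x": 0,"y": 0.001,"z": 0.088,"wx": 0,"wy": 0,"wz": 0,"claw": -1},{"x": 0,"y": 0.001,"z": 0.098,"wx": 0,"wy": 0,"wz": 0,"claw": -1},{"x": 0,"y": 0.001,"z": 0.106,"wx": 0,"wy": 0,"wz": 0,"claw": -1},{"x": 0,"y": 0.001,"z": 0.112,"wx": 0,"wy": 0,"wz": 0,"claw": -1},{"x": 0,"y": 0.001,"z": 0.117,"wx": 0,"wy": 0,"wz": 0,"claw": -1},{"x": 0,"y": 0.001,"z": 0.12,"wx": 0,"wy": 0,"wz": 0,"claw": -1},{"x": 0,"y": 0.001,"z": 0.12,"wx": 0,"wy": 0,"wz": 0,"claw": -1}])

```text
t: 15.45
tcp_pos: [0.6015, -0.2982, 0.0295]
tcp_rot: [180.0, 0.0, 89.8]
ft_force: [-0.2, -0.1, -0.4]
width: 0.402
gripper_force: 60.2
```

To row units: 5 mm is 0.005, 4 mm is 0.004.

drive_tool(motion=[{"x": -0.001,"y": 0,"z": 0.002,"wx": 0,"wy": 0,"wz": 0,"claw": -1},{"x": -0.001,"y": 0,"z": 0.004,"wx": 0,"wy": 0,"wz": 0,"claw": -1},{"x": -0.001,"y": 0,"z": 0.005,"wx": 0,"wy": 0,"wz": 0,"claw": -1},{"x": -0.001,"y": 0,"z": 0.005,"wx": 0,"wy": 0,"wz": 0,"claw": -1}])

```text
t: 15.85
tcp_pos: [0.6015, -0.2994, 0.0249]
tcp_rot: [180.0, 0.0, 89.8]
ft_force: [-1.7, 0.4, 4.6]
width: 0.406
gripper_force: 60.6
```

To row units: 140 mm is 0.14, -125 mm is -0.125.

drive_tool(motion=[{"x": 0,"y": 0,"z": 0,"wx": 0,"wy": 0,"wz": 0,"claw": 0.5},{"x": 0,"y": 0,"z": 0,"wx": 0,"wy": 0,"wz": 0,"claw": 0.5},{"x": 0,"y": 0,"z": 0,"wx": 0,"wy": 0,"wz": 0,"claw": 0.5},{"x": 0,"y": 0,"z": 0,"wx": 0,"wy": 0,"wz": 0,"claw": 0.5},{"x": 0,"y": 0,"z": -0.03,"wx": 0,"wy": 0,"wz": 0,"claw": 0.5},{"x": 0,"y": 0,"z": -0.07,"wx": 0,"wy": 0,"wz": 0,"claw": 0.5},{"x": 0.02,"y": -0.012,"z": -0.11,"wx": 0,"wy": 0,"wz": 0,"claw": 0.5},{"x": 0.06,"y": -0.033,"z": -0.125,"wx": 0,"wy": 0,"wz": 0,"claw": 0.5},{"x": 0.1,"y": -0.055,"z": -0.125,"wx": 0,"wy": 0,"wz": 0,"claw": 0.5},{"x": 0.14,"y": -0.077,"z": -0.125,"wx": 0,"wy": 0,"wz": 0,"claw": 0.5}])

```text
t: 16.85
tcp_pos: [0.5244, -0.1574, 0.1501]
tcp_rot: [179.9, 0.0, 89.8]
ft_force: [0.4, 0.8, 0.2]
width: 0.749
gripper_force: 0.0
```

```bash
python3 -c "
from h import *
go(.441,-.0089,.12,90)"
```

```text
x 148 y -84 z 30 | w 0.1 0.0 -0.2 | q [ 39.  16. -32. 100.   9.  67.   5.] t 16.85
```

To row units: 147 mm is 0.147, 120 mm is 0.12.

drive_tool(motion=[{"x": 0.04,"y": -0.023,"z": 0,"wx": 0,"wy": 0,"wz": 0,"claw": 0.5},{"x": 0.08,"y": -0.045,"z": 0,"wx": 0,"wy": 0,"wz": 0,"claw": 0.5},{"x": 0.12,"y": -0.068,"z": 0,"wx": 0,"wy": 0,"wz": 0,"claw": 0.5},{"x": 0.147,"y": -0.084,"z": 0,"wx": 0,"wy": 0,"wz": 0,"claw": 0.5},{"x": 0.147,"y": -0.084,"z": 0.03,"wx": 0,"wy": 0,"wz": 0,"claw": 0.5},{"x": 0.147,"y": -0.084,"z": 0.03,"wx": 0,"wy": 0,"wz": 0,"claw": 0.5},{"x": 0.147,"y": -0.084,"z": 0.03,"wx": 0,"wy": 0,"wz": 0,"claw": 0.5}])

```text
t: 17.55
tcp_pos: [0.4414, -0.0118, 0.1197]
tcp_rot: [-179.9, -0.0, 89.8]
ft_force: [-0.2, 0.2, 0.2]
width: 0.753
gripper_force: 0.0
```

```bash
python3 -c "
from h import *
go(.441,-.0089,.012,90)"
```

```text
x 3 y -0 z 108 | w -0.1 -0.0 -0.2 | q [ 34.   4. -39. 116.   3.  61.  -7.] t 17.55
```

To row units: 108 mm is 0.108, 100 mm is 0.1.

drive_tool(motion=[{"x": 0.002,"y": 0,"z": 0.035,"wx": 0,"wy": 0,"wz": 0,"claw": 0.5},{"x": 0.002,"y": 0,"z": 0.075,"wx": 0,"wy": 0,"wz": 0,"claw": 0.5},{"x": 0.002,"y": 0,"z": 0.1,"wx": 0,"wy": 0,"wz": 0,"claw": 0.5},{"x": 0.002,"y": 0,"z": 0.108,"wx": 0,"wy": 0,"wz": 0,"claw": 0.5},{"x": 0.002,"y": 0,"z": 0.108,"wx": 0,"wy": 0,"wz": 0,"claw": 0.5},{"x": 0.002,"y": 0,"z": 0.108,"wx": 0,"wy": 0,"wz": 0,"claw": -1},{"x": 0.002,"y": 0,"z": 0.108,"wx": 0,"wy": 0,"wz": 0,"claw": -1},{"x": 0.002,"y": 0,"z": 0.108,"wx": 0,"wy": 0,"wz": 0,"claw": -1},{"x": 0.002,"y": 0,"z": 0.108,"wx": 0,"wy": 0,"wz": 0,"claw": -1},{"x": 0.002,"y": 0,"z": 0.108,"wx": 0,"wy": 0,"wz": 0,"claw": -1}])

```text
t: 18.55
tcp_pos: [0.4429, -0.0098, 0.0132]
tcp_rot: [179.8, 0.1, 89.8]
ft_force: [-1.8, -0.7, 9.0]
width: 0.406
gripper_force: 59.2
```

To row units: -204 mm is -0.204, -188 mm is -0.188.

drive_tool(motion=[{"x": 0,"y": 0,"z": -0.02,"wx": 0,"wy": 0,"wz": 0,"claw": -1},{"x": 0,"y": 0,"z": -0.055,"wx": 0,"wy": 0,"wz": 0,"claw": -1},{"x": 0,"y": 0,"z": -0.095,"wx": 0,"wy": 0,"wz": 0,"claw": -1},{"x": -0.02,"y": 0.016,"z": -0.125,"wx": 0,"wy": 0,"wz": 0,"claw": -1},{"x": -0.052,"y": 0.041,"z": -0.138,"wx": 0,"wy": 0,"wz": 0,"claw": -1},{"x": -0.086,"y": 0.067,"z": -0.138,"wx": 0,"wy": 0,"wz": 0,"claw": -1},{"x": -0.12,"y": 0.094,"z": -0.138,"wx": 0,"wy": 0,"wz": 0,"claw": -1},{"x": -0.154,"y": 0.12,"z": -0.138,"wx": 0,"wy": 0,"wz": 0,"claw": -1},{"x": -0.188,"y": 0.147,"z": -0.138,"wx": 0,"wy": 0,"wz": 0,"claw": -1},{"x": -0.204,"y": 0.16,"z": -0.138,"wx": 0,"wy": 0,"wz": 0,"claw": -1}])

```text
t: 19.55
tcp_pos: [0.6019, -0.2183, 0.1502]
tcp_rot: [179.9, 0.1, 89.6]
ft_force: [-0.6, 1.1, -1.2]
width: 0.4
gripper_force: 60.1
```

drive_tool(motion=[{"x": 0,"y": 0,"z": 0,"wx": 0,"wy": 0,"wz": 0,"claw": -1},{"x": 0,"y": 0,"z": 0,"wx": 0,"wy": 0,"wz": 0,"claw": -1}])

```text
t: 19.75
tcp_pos: [0.6008, -0.2138, 0.1501]
tcp_rot: [180.0, -0.0, 89.8]
ft_force: [-0.7, 0.6, -0.5]
width: 0.405
gripper_force: 60.1
```

```bash
python3 -c "
from h import *
go(.6042,-.2161,.0250,90)"
```

```text
x -2 y 3 z 125 | w 0.0 -0.0 -0.2 | q [ 38.  27. -30.  86.  14.  71.   6.] t 19.75
```

To row units: 124 mm is 0.124, 121 mm is 0.121.

drive_tool(motion=[{"x": -0.002,"y": 0.002,"z": 0.03,"wx": 0,"wy": 0,"wz": 0,"claw": -1},{"x": -0.002,"y": 0.002,"z": 0.065,"wx": 0,"wy": 0,"wz": 0,"claw": -1},{"x": -0.002,"y": 0.002,"z": 0.088,"wx": 0,"wy": 0,"wz": 0,"claw": -1},{"x": -0.002,"y": 0.002,"z": 0.098,"wx": 0,"wy": 0,"wz": 0,"claw": -1},{"x": -0.002,"y": 0.002,"z": 0.106,"wx": 0,"wy": 0,"wz": 0,"claw": -1},{"x": -0.002,"y": 0.002,"z": 0.112,"wx": 0,"wy": 0,"wz": 0,"claw": -1},{"x": -0.002,"y": 0.002,"z": 0.117,"wx": 0,"wy": 0,"wz": 0,"claw": -1},{"x": -0.002,"y": 0.002,"z": 0.121,"wx": 0,"wy": 0,"wz": 0,"claw": -1},{"x": -0.002,"y": 0.002,"z": 0.124,"wx": 0,"wy": 0,"wz": 0,"claw": -1},{"x": -0.002,"y": 0.002,"z": 0.124,"wx": 0,"wy": 0,"wz": 0,"claw": -1}])

```text
t: 20.75
tcp_pos: [0.6029, -0.2162, 0.0256]
tcp_rot: [180.0, 0.0, 89.8]
ft_force: [1.0, -0.6, -0.1]
width: 0.408
gripper_force: 60.1
```

To row units: -125 mm is -0.125, -110 mm is -0.11.

drive_tool(motion=[{"x": 0,"y": 0,"z": 0.001,"wx": 0,"wy": 0,"wz": 0,"claw": -1},{"x": 0,"y": 0,"z": 0.001,"wx": 0,"wy": 0,"wz": 0,"claw": -1},{"x": 0,"y": 0,"z": 0.001,"wx": 0,"wy": 0,"wz": 0,"claw": 0.5},{"x": 0,"y": 0,"z": 0.001,"wx": 0,"wy": 0,"wz": 0,"claw": 0.5},{"x": 0,"y": 0,"z": 0.001,"wx": 0,"wy": 0,"wz": 0,"claw": 0.5},{"x": 0,"y": 0,"z": 0.001,"wx": 0,"wy": 0,"wz": 0,"claw": 0.5},{"x": 0,"y": 0,"z": -0.03,"wx": 0,"wy": 0,"wz": 0,"claw": 0.5},{"x": 0,"y": 0,"z": -0.07,"wx": 0,"wy": 0,"wz": 0,"claw": 0.5},{"x": 0,"y": 0,"z": -0.11,"wx": 0,"wy": 0,"wz": 0,"claw": 0.5},{"x": 0,"y": 0,"z": -0.125,"wx": 0,"wy": 0,"wz": 0,"claw": 0.5}])

```text
t: 21.75
tcp_pos: [0.6045, -0.2164, 0.155]
tcp_rot: [179.7, 0.1, 89.8]
ft_force: [0.2, 0.3, -0.3]
width: 0.753
gripper_force: 0.0
```

```bash
python3 -c "
from h import *
go(.4497,-.1338,.13,40)"
```

```text
x 82 y -155 z 24 | w 0.3 -0.0 49.8 | q [ 38.  27. -30.  85.  14.  71.   6.] t 21.75
```

To row units: -155 mm is -0.155, -116 mm is -0.116, 50 degrees is 0.5556.

drive_tool(motion=[{"x": 0.02,"y": -0.038,"z": 0,"wx": 0,"wy": 0,"wz": 0.0889,"claw": 0.5},{"x": 0.041,"y": -0.077,"z": 0,"wx": 0,"wy": 0,"wz": 0.1778,"claw": 0.5},{"x": 0.062,"y": -0.116,"z": 0,"wx": 0,"wy": 0,"wz": 0.2667,"claw": 0.5},{"x": 0.082,"y": -0.155,"z": 0.01,"wx": 0,"wy": 0,"wz": 0.3556,"claw": 0.5},{"x": 0.082,"y": -0.155,"z": 0.024,"wx": 0,"wy": 0,"wz": 0.4444,"claw": 0.5},{"x": 0.082,"y": -0.155,"z": 0.024,"wx": 0,"wy": 0,"wz": 0.5333,"claw": 0.5},{"x": 0.082,"y": -0.155,"z": 0.024,"wx": 0.0033,"wy": 0,"wz": 0.5556,"claw": 0.5},{"x": 0.082,"y": -0.155,"z": 0.024,"wx": 0.0033,"wy": 0,"wz": 0.5556,"claw": 0.5},{"x": 0.082,"y": -0.155,"z": 0.024,"wx": 0.0033,"wy": 0,"wz": 0.5556,"claw": 0.5}])

```text
t: 22.65
tcp_pos: [0.448, -0.1335, 0.1263]
tcp_rot: [-179.7, 0.1, 39.9]
ft_force: [0.3, -0.7, -0.8]
width: 0.75
gripper_force: 0.0
```

```bash
python3 -c "
from h import *
go(.4497,-.1338,.014,40)"
```

```text
x 1 y 2 z 112 | w -0.3 0.1 -0.1 | q [ 39.   7. -29. 113.   4.  62. -42.] t 22.65
```

To row units: 112 mm is 0.112, 104 mm is 0.104.

drive_tool(motion=[{"x": 0.001,"y": 0.001,"z": 0.035,"wx": 0,"wy": 0,"wz": 0,"claw": 0.5},{"x": 0.001,"y": 0.001,"z": 0.075,"wx": 0,"wy": 0,"wz": 0,"claw": 0.5},{"x": 0.001,"y": 0.001,"z": 0.104,"wx": 0,"wy": 0,"wz": 0,"claw": 0.5},{"x": 0.001,"y": 0.001,"z": 0.112,"wx": 0,"wy": 0,"wz": 0,"claw": 0.5},{"x": 0.001,"y": 0.001,"z": 0.112,"wx": 0,"wy": 0,"wz": 0,"claw": 0.5},{"x": 0.001,"y": 0.001,"z": 0.112,"wx": 0,"wy": 0,"wz": 0,"claw": -1},{"x": 0.001,"y": 0.001,"z": 0.112,"wx": 0,"wy": 0,"wz": 0,"claw": -1},{"x": 0.001,"y": 0.001,"z": 0.112,"wx": 0,"wy": 0,"wz": 0,"claw": -1},{"x": 0.001,"y": 0.001,"z": 0.112,"wx": 0,"wy": 0,"wz": 0,"claw": -1},{"x": 0.001,"y": 0.001,"z": 0.112,"wx": 0,"wy": 0,"wz": 0,"claw": -1}])

```text
t: 23.65
tcp_pos: [0.4502, -0.1339, 0.0162]
tcp_rot: [-179.9, 0.0, 39.8]
ft_force: [-0.5, 0.1, 6.8]
width: 0.409
gripper_force: 60.2
```

The opening is slightly wide for a 36 mm block, so I'll lift and look.

To row units: -130 mm is -0.13, -115 mm is -0.115.

drive_tool(motion=[{"x": 0,"y": 0,"z": -0.015,"wx": 0,"wy": 0,"wz": 0,"claw": -1},{"x": 0,"y": 0,"z": -0.045,"wx": 0,"wy": 0,"wz": 0,"claw": -1},{"x": 0,"y": 0,"z": -0.085,"wx": 0,"wy": 0,"wz": 0,"claw": -1},{"x": 0,"y": 0,"z": -0.115,"wx": 0,"wy": 0,"wz": 0,"claw": -1},{"x": 0,"y": 0,"z": -0.13,"wx": 0,"wy": 0,"wz": 0,"claw": -1},{"x": 0,"y": 0,"z": -0.13,"wx": 0,"wy": 0,"wz": 0,"claw": -1},{"x": 0,"y": 0,"z": -0.13,"wx": 0,"wy": 0,"wz": 0,"claw": -1}])

```text
t: 24.35
tcp_pos: [0.4494, -0.1338, 0.1444]
tcp_rot: [-179.8, 0.1, 39.8]
ft_force: [-0.5, 0.8, -2.2]
width: 0.41
gripper_force: 60.3
```

```bash
python3 -c "
from h import *
go(.6523,-.0266,.15,7.5)
im2=robot.grab_frame('scene')
a=cv2.resize(im2[140:290,190:340],(400,400),interpolation=cv2.INTER_CUBIC);b=cv2.resize(im2[200:320,120:240],(400,400))
cv2.imwrite('pics/c4.png',cv2.convertScaleAbs(np.hstack([a,b]),alpha=1.3))"
```

```text
x 225 y 47 z -6 | w -0.2 0.2 32.3 | q [ 40.   6. -30. 111.   3.  64. -42.] t 24.35
```

View pics/c4.png

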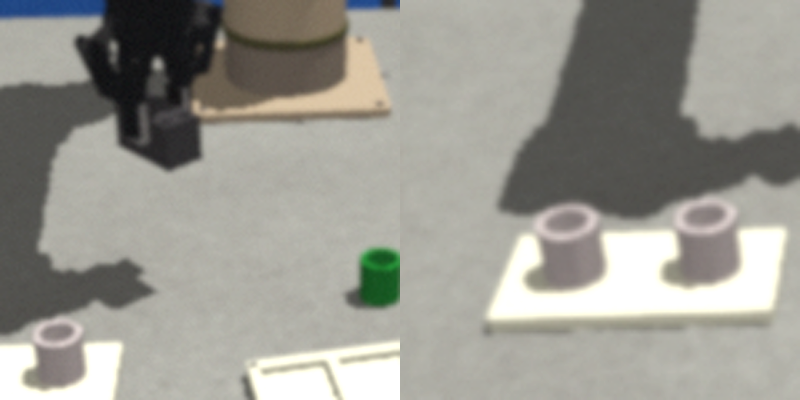

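Both sleeves stand on their board, at right crop (569,245) and (706,240). The block is held level at (160,135). Move to the right-hand pocket.

To row units: 224 mm is 0.224, 220 mm is 0.22, 32.3 degrees is 0.3589.

drive_tool(motion=[{"x": 0.02,"y": 0.004,"z": -0.006,"wx": 0,"wy": 0,"wz": 0.0444,"claw": -1},{"x": 0.055,"y": 0.012,"z": -0.006,"wx": 0,"wy": 0,"wz": 0.1,"claw": -1},{"x": 0.093,"y": 0.02,"z": -0.006,"wx": 0,"wy": 0,"wz": 0.1556,"claw": -1},{"x": 0.131,"y": 0.028,"z": -0.006,"wx": 0,"wy": 0,"wz": 0.2111,"claw": -1},{"x": 0.169,"y": 0.036,"z": -0.006,"wx": 0,"wy": 0,"wz": 0.2667,"claw": -1},{"x": 0.203,"y": 0.043,"z": -0.006,"wx": 0,"wy": 0,"wz": 0.3222,"claw": -1},{"x": 0.22,"y": 0.046,"z": -0.006,"wx": 0,"wy": 0,"wz": 0.3589,"claw": -1},{"x": 0.224,"y": 0.047,"z": -0.006,"wx": 0,"wy": 0,"wz": 0.3589,"claw": -1},{"x": 0.224,"y": 0.047,"z": -0.006,"wx": 0,"wy": 0,"wz": 0.3589,"claw": -1},{"x": 0.224,"y": 0.047,"z": -0.006,"wx": 0,"wy": 0,"wz": 0.3589,"claw": -1}])

```text
t: 25.4
tcp_pos: [0.6508, -0.0275, 0.149]
tcp_rot: [-179.9, 0.3, 7.5]
ft_force: [-0.7, -0.9, -2.0]
width: 0.409
gripper_force: 60.1
```

```bash
python3 -c "
from h import *
go(.6523,-.0266,.06,7.5)"
```

```text
x 2 y -0 z 89 | w -0.1 0.3 0.0 | q [ 19.  28. -28.  84.  13.  72. -93.] t 25.4
```

To row units: 100 mm is 0.1, 89 mm is 0.089, 0.2 degrees is 0.0022.

drive_tool(motion=[{"x": 0.001,"y": 0,"z": 0.03,"wx": 0,"wy": 0.0022,"wz": 0,"claw": -1},{"x": 0.001,"y": 0,"z": 0.065,"wx": 0,"wy": 0.0022,"wz": 0,"claw": -1},{"x": 0.001,"y": 0,"z": 0.089,"wx": 0,"wy": 0.0022,"wz": 0,"claw": -1},{"x": 0.001,"y": 0,"z": 0.1,"wx": 0,"wy": 0.0022,"wz": 0,"claw": -1},{"x": 0.001,"y": 0,"z": 0.1,"wx": 0,"wy": 0.0022,"wz": 0,"claw": -1},{"x": 0.001,"y": 0,"z": 0.1,"wx": 0,"wy": 0.0022,"wz": 0,"claw": -1}])

```text
t: 26.0
tcp_pos: [0.6529, -0.0266, 0.0511]
tcp_rot: [-179.9, -0.0, 7.5]
ft_force: [1.5, 0.2, -2.1]
width: 0.407
gripper_force: 60.3
```

```bash
python3 -c "
from h import *
go(.6523,-.0266,.0222,7.5)
im2=robot.grab_frame('scene')
cv2.imwrite('pics/c5.png',cv2.convertScaleAbs(cv2.resize(im2[200:320,260:380],(600,600),interpolation=cv2.INTER_CUBIC),alpha=1.3))"
```

```text
x -1 y 0 z 29 | w -0.1 -0.0 -0.0 | q [ 18.  34. -27.  89.  16.  62. -95.] t 26.0
```

View pics/c5.png

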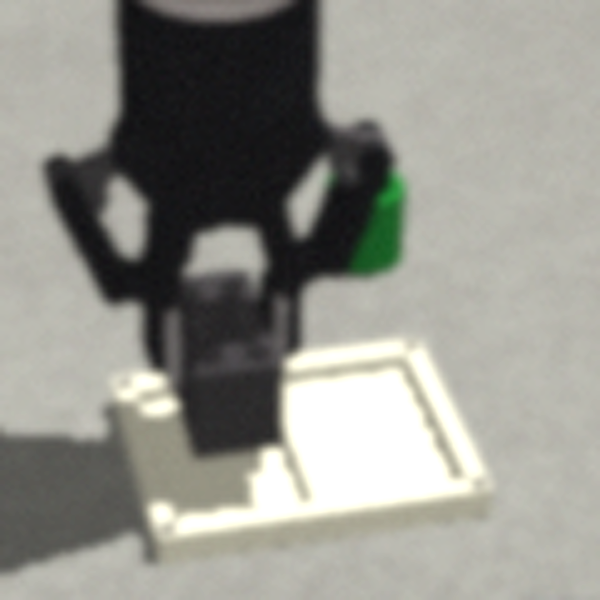

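The block hangs over the left-of-picture pocket, aligned with it (front lower edge at (195,455) to (280,440)). Lower it.

To row units: 28 mm is 0.028, 27 mm is 0.027.

drive_tool(motion=[{"x": 0,"y": 0,"z": 0.008,"wx": 0,"wy": 0,"wz": 0,"claw": -1},{"x": 0,"y": 0,"z": 0.015,"wx": 0,"wy": 0,"wz": 0,"claw": -1},{"x": 0,"y": 0,"z": 0.02,"wx": 0,"wy": 0,"wz": 0,"claw": -1},{"x": 0,"y": 0,"z": 0.024,"wx": 0,"wy": 0,"wz": 0,"claw": -1},{"x": 0,"y": 0,"z": 0.027,"wx": 0,"wy": 0,"wz": 0,"claw": -1},{"x": 0,"y": 0,"z": 0.028,"wx": 0,"wy": 0,"wz": 0,"claw": -1},{"x": 0,"y": 0,"z": 0.028,"wx": 0,"wy": 0,"wz": 0,"claw": -1}])

```text
t: 26.75
tcp_pos: [0.6522, -0.0261, 0.0224]
tcp_rot: [-179.9, 0.1, 7.5]
ft_force: [-5.1, -0.2, 5.5]
width: 0.407
gripper_force: 61.1
```

Contact at the expected height. Release, lift and retreat.

To row units: -180 mm is -0.18, -150 mm is -0.15.

drive_tool(motion=[{"x": 0,"y": 0,"z": 0,"wx": 0,"wy": 0,"wz": 0,"claw": 0.5},{"x": 0,"y": 0,"z": 0,"wx": 0,"wy": 0,"wz": 0,"claw": 0.5},{"x": 0,"y": 0,"z": 0,"wx": 0,"wy": 0,"wz": 0,"claw": 0.5},{"x": 0,"y": 0,"z": 0,"wx": 0,"wy": 0,"wz": 0,"claw": 0.5},{"x": 0,"y": 0,"z": -0.03,"wx": 0,"wy": 0,"wz": 0,"claw": 0.5},{"x": 0,"y": 0,"z": -0.07,"wx": 0,"wy": 0,"wz": 0,"claw": 0.5},{"x": 0,"y": 0,"z": -0.11,"wx": 0,"wy": 0,"wz": 0,"claw": 0.5},{"x": -0.03,"y": 0,"z": -0.15,"wx": 0,"wy": 0,"wz": 0,"claw": 0.5},{"x": -0.07,"y": 0.03,"z": -0.18,"wx": 0,"wy": 0,"wz": 0,"claw": 0.5},{"x": -0.1,"y": 0.06,"z": -0.18,"wx": 0,"wy": 0,"wz": 0,"claw": 0.5}])

```text
t: 27.75
tcp_pos: [0.5621, -0.0976, 0.2055]
tcp_rot: [-179.9, -0.3, 7.7]
ft_force: [0.2, -1.5, 0.2]
width: 0.752
gripper_force: 0.0
```

To row units: 310 mm is 0.31, 280 mm is 0.28.

drive_tool(motion=[{"x": -0.04,"y": 0.04,"z": 0,"wx": 0,"wy": 0,"wz": 0,"claw": 0.5},{"x": -0.08,"y": 0.08,"z": 0,"wx": 0,"wy": 0,"wz": 0,"claw": 0.5},{"x": -0.11,"y": 0.12,"z": 0,"wx": 0,"wy": 0,"wz": 0,"claw": 0.5},{"x": -0.13,"y": 0.16,"z": 0,"wx": 0,"wy": 0,"wz": 0,"claw": 0.5},{"x": -0.15,"y": 0.2,"z": 0,"wx": 0,"wy": 0,"wz": 0,"claw": 0.5},{"x": -0.17,"y": 0.24,"z": 0,"wx": 0,"wy": 0,"wz": 0,"claw": 0.5},{"x": -0.18,"y": 0.28,"z": 0,"wx": 0,"wy": 0,"wz": 0,"claw": 0.5},{"x": -0.18,"y": 0.31,"z": 0,"wx": 0,"wy": 0,"wz": 0,"claw": 0.5},{"x": -0.18,"y": 0.31,"z": 0,"wx": 0,"wy": 0,"wz": 0,"claw": 0.5},{"x": -0.18,"y": 0.31,"z": 0,"wx": 0,"wy": 0,"wz": 0,"claw": 0.5}])

```text
t: 28.75
tcp_pos: [0.423, -0.43, 0.2005]
tcp_rot: [-179.8, 0.0, 7.4]
ft_force: [1.5, -0.0, 0.3]
width: 0.754
gripper_force: 0.0
```

```bash
python3 -c "
from h import *
im=robot.grab_frame('top'); print(robot.state()['tcp_pos'])
im2=robot.grab_frame('scene')
a=cv2.resize(im[140:220,165:445],(800,229),interpolation=cv2.INTER_CUBIC);b=cv2.resize(im2[190:320,120:500],(800,274),interpolation=cv2.INTER_CUBIC)
cv2.imwrite('pics/c6.png',cv2.convertScaleAbs(np.vstack([a,b]),alpha=1.2))"
```

```text
[ 0.42341689 -0.4290901   0.20074953]
```

View pics/c6.png

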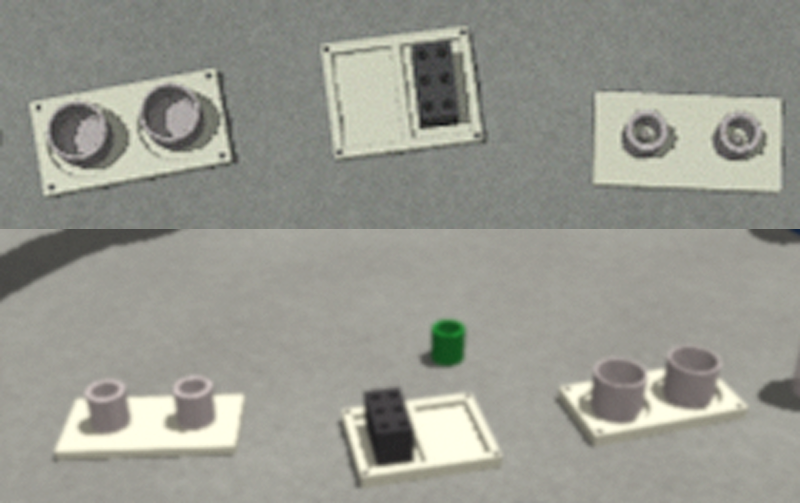

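All five parts are in their trays. A numeric check of the offsets from this picture:

```bash
python3 -c "
from h import *
T={'n':(.6104,.2535,10.9),'k':(.6481,.0051,7.5),'p':(.6025,-.2581,-2.3)}
for t,p,z in [('n',(81,135),.054),('n',(172,118),.054),('k',(435.7,79.3),.046),('p',(647,132),.052),('p',(739,135),.052)]:
    w=world(165+(p[0]+.5)*.35-.5,140+(p[1]+.5)*80/229-.5,z)
    a=np.radians(T[t][2]);d=w-T[t][:2];print(t,(1000*np.array([d@[np.cos(a),np.sin(a)],d@[-np.sin(a),np.cos(a)]])).round(1))"
```

```text
n [-6.3 37.8]
n [ -6.1 -44.2]
k [ -1.5 -31.7]
p [-3.  42.8]
p [ -2.3 -39.6]
```

All offsets are within tolerance, and the contact heights show each part resting on its floor. Hand in.

```bash
python3 -c "
from workcell import robot
print(robot.job_done())"
```

```text
the job is handed in; nothing more can be done
None
```

I handed the job in at about 29 s: both cups are in the nests, both sleeves are over the posts and the block is in a pocket, all standing upright and measured within tolerance; the hand-in call returned no verdict.

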